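Open a seedling chamber's shutter to the clip and hold it

TASK

The small white seedling chamber has a blue shutter that springs shut: flip its red lock lever all the way over to the outer side to free it, then pull the shutter out by the yellow knob until its black pointer stands over the orange clip. Keep holding it there: finish while still holding the knob, with the shutter steady. Do not shift the orange clip, and leave the other things on the bench where they are.

Things in the scene. Friction and masses are not known exactly. Their poses are not given: they have to be found in the camera images.
- chamber: White seedling chamber on a grey base, fixed: 240 mm (x) by 220 mm (y), deck on top 80 mm above the bench. Origin: centre of its underside. Its -x axis points out of the front, the way the shutter is pulled; +y is the lever side. The blue shutter plate on the deck (its top at 87 mm) runs between two guide rails (tops at 88 mm) along x at y = +58 and -58 mm.
- catch_top (a point): Middle of the top of the steel catch block on the shutter (12 by 14 mm, top 105 mm above the bench), which the locked lever's tongue blocks; in chamber axes at x = 13, y = 43 mm with the shutter closed. Besides lever and knob it is the tallest thing on the chamber.
- pull_knob (a point): Yellow upright round pull knob on the shutter plate, 24 mm in diameter and 50 mm tall, all of it above the plate (its surface is called pull_knob_grip). This point: centre of its foot, on the plate's top, 87 mm above the bench; z up along the knob; its axes are parallel to the chamber's. With the shutter closed it stands at x = -85, y = 0 mm in the chamber's axes and moves to -x when pulled.
- shutter (a joint): How far the shutter is pulled out, m: 0 closed, 0.075 at its stop. A spring pulls it shut at once when let go: about 4.5 N when closed, growing by 1.5 N for each 10 mm. While the lever is locked the shutter is blocked after 2 mm.
- pointer (a point): Tip of the black pointer, a 4 mm wide bar on the shutter's right (-y) edge that reaches over the clip's track, 95 mm above the bench; moves with the shutter.
- mark_clip (a joint): Where the orange clip is set on its track, m, on the same scale as the shutter: the pointer is over the middle of the clip when joint shutter equals this value. The clip has some friction and stays unless pushed.
- mark_mid (a point): Middle of the top of the orange clip (16 mm long along the pull, 22 mm across, top 91 mm above the bench). Its axes are parallel to the chamber's.
- lock_lever (a joint): Lock lever angle, rad: 0 locked (leaning 34 degrees from upright inward, over the shutter), upright at 0.6, 1.5 at its stop (leaning 52 degrees outward, to the chamber's +y). Light friction: it stays where it is left. Its tongue clears the shutter's catch from about 0.7; 'all the way over' means beyond 0.9.
- lever_ball (a point): Centre of the 18 mm red ball at the end of the lock lever. The 10 mm thick arm is 80 mm long from pivot to ball. Its pivot lies at x = 0, y = 72 mm in chamber axes, 98 mm above the bench, and runs along x; the lever swings across the pull, so closed fingers can push it towards +y; the tongue, 30 mm long, swings up on its inner side to 130 mm above the bench, so push above that.
- beaker: Bystander: glass beaker, 70 mm across, 90 mm tall. Origin: centre of its underside.
- plant_pot: Bystander: terracotta pot with a green plant, 82 mm across, about 135 mm tall. Origin: centre of its underside.
- sample_jar: Bystander: jar with green cap, 66 mm across, 85 mm tall. Origin: centre of its underside.
- petri_dish: Bystander: flat clear dish with amber filling, 90 mm across, 18 mm tall. Origin: centre of its underside.
- tube_rack: Bystander: blue rack with five capped tubes, 60 by 170 mm, 102 mm tall. Origin: centre of its underside.
- mouse: Bystander: black computer mouse, about 75 by 60 mm, 32 mm tall. Origin: on its underside.

How it is judged:
On the way, in this order (a step that is already met when the one before it is completed fails the run):
1. the red lever is flipped over to its free side (value of joint lock_lever above 0.9 rad), for 0.2 s.
2. the held shutter is pulled out so that its pointer stands over the orange clip (x of pointer in the frame of mark_mid between -0.008 and 0.008 m and contact force between the fingers and pull_knob_grip above 4 N), for 0.5 s.
At the end, for the whole second after the job is handed in: The pointer stands over the orange clip (within 8 mm of its middle along the pull), the shutter is steady (under 20 mm/s), the fingers hold the shutter by its knob (contact force over 4 N) and the lever is on its free side (beyond 0.9 rad), all through the last second (all of step 2 and value of joint lock_lever above 0.9 rad and velocity of joint shutter between -0.02 and 0.02 m/s); the arm keeps its last pose, push and grip.
It fails at once if the orange clip is shifted by more than 5 mm (distance of mark_mid from where it was at the start of the episode above 0.005 m).
It fails at once if another thing on the bench is shifted by more than 30 mm or tipped (distance of any of beaker, plant_pot, sample_jar, petri_dish, tube_rack, mouse from where it was at the start of the episode above 0.03 m or angle between any of beaker, plant_pot, sample_jar, petri_dish, tube_rack, mouse's own z axis and vertical above 0.5 rad).
It also fails if it takes over 58 s, if anything falls off the work surface, if the arm or the gripper's body presses on something with over 40 N, if the wrist force passes 120 N, or if a joint passes its speed limit or range.

ROBOT

A 7-joint arm with a two-finger parallel gripper is mounted at the origin on the work surface. World frame = base frame: x ahead of the robot, y to its left, z up, the work surface at z = 0. Lengths are in m, angles in rad, forces in N, time in s.
With the tool pointing down it reaches from about 0.35 to 0.9 m from the base axis. Payload 8.1 kg.
Tool frame: the origin (TCP) lies on the centre line of the jaws, within the pads' length; the fingertips stand 17 mm ahead of it and the grasp point (between the pads) lies 2 mm behind it; z points along the fingers, y is the direction in which the jaws open and shut (so a half turn about z gives the same grasp; the last joint's range is limited). The gripper opens to 92 mm and grips with 3 to 60 N. Pads are 19 mm wide; open, the fingers measure 130 mm over their backs; the gripper's body (75 mm by 190 mm) begins 47 mm behind the grasp point.
Start: joints at [-1.446, 0.434, 0.025, 1.573, -0.012, 1.134, -0.075], TCP at [0.141, 0.609, 0.244] pointing down, gripper open.
Joint ranges: [-2.62, 2.62], [-0.44, 2.09], [-1.27, 1.32], [0.08, 2.57], [-1.32, 4.46], [0.12, 2], [-2.74, 2.74]. Speed limits (rad/s): [2.22, 2.22, 3.01, 3.01, 3.14, 3.14, 3.14].

INTERFACE

Orientations are given as a rotation vector (axis times angle).
In Python, from cell import arm, imaging, job gives the robot as it stands.
- The arm moves only by the tool jog_arm, never from a script. Its argument "moves" is a list of rows, each an object with "fingers": the closure, from -1 (fully open) to 1 (shut); "xyz": the shift along the tool's x, y, z in cm, a list of three; "angular": the turn, a rotation vector about the tool's x, y, z in rad, a list of three. In form: [{"fingers": fingers, "xyz": [dx, dy, dz], "angular": [ax, ay, az]}, ...]. A call has 1 to 12 rows; each row is the pose to reach, as a shift and turn from the pose commanded when the call began, along the tool's axes at that moment; what a row does not reach only later rows make up. A row lasts 1/8 s, in which the tool goes at most 62.5 mm and 10.7 degrees, less where a joint would pass 70% of its speed; a pose out of reach is approached as far as the arm can. A call with a gripper value outside its range is refused whole. The fingers move at their own pace and stop on an object; "grip_force" is the grip in N (left out, the last holds). Time passes only in rows, so rows that repeat a pose let the fingers close. It gives the time, the measured TCP pose, the force and the opening at its end, in the units of the state.
- arm.observe(): the state, without advancing time (a new reading comes with each control period).
- imaging.get_image(name): name is "side" or "top"; returns the picture (480x640x3 uint8, red, green, blue); there is no depth.
- imaging.camera_params(name): a dict with "fx", "fy", "cx", "cy" (pixels), "rvec" (rotation vector, rad) and "tvec" (3), from world to camera coordinates, as OpenCV has them. Camera axes: x right, y down, z forward; pixel columns grow to the right and rows downward; lengths in m; the calibration is good to about 2 mm. A picture is of the moment at which its call begins. camera_params takes no time and is no camera call.
- job.sign_off(): hands the job in, once; it reports no verdict.
The state is a dict: "clock": time; "joints": joint angles; "dq": joint speeds; "joint_efforts": joint torques, N m; "position": TCP position; "ee_rot": TCP orientation; "force": force on the tool from outside, world axes, zero at the start; "ft_torque": the same for the moment, N m; "width": opening from 0.0 (shut) to 1.0 (fully open).
Only numpy, scipy, OpenCV 4.12 (cv2) and the standard library are available. Lean on these libraries where they do the work, as an engineer would, in place of code of your own. Each camera call takes 0.05 s, during which the arm holds its last target. There are 200 camera calls.

## Working session

There is one attempt and no reset: what is moved stays moved. The work goes in short steps, Python scripts to look and compute and a tool call to move; the robot and the scene stay as the last step left them, time stands still between calls to the robot, and variables do not carry over. Pictures are saved under pics/ and viewed, about 8 in all and at most 12, crops included, and the job is handed in when it is done.

Besides the shell and the picture viewer there is one more tool, called after "Request:" by a JSON object that holds its "fn" and its "kwargs", one argument or row to a line. jog_arm: Moves the arm, as the interface text tells. Its arguments: {"type":"object","properties":{"moves":{"type":"array"},"grip_force":{"type":"number"}},"required":["moves"]}

```bash
mkdir -p pics; python3 - <<'E'
from cell import arm, imaging
import cv2
for n in("top","side"):
    cv2.imwrite(f"pics/{n}0.png",imaging.get_image(n)[:,:,::-1]); print(n,imaging.camera_params(n))
print(arm.observe())
E
```

```text
top {'fx': 532.3840459630716, 'fy': 532.3840459630716, 'cx': 315.1397015827881, 'cy': 232.52809574124967, 'rvec': array([ 2.16534062, -2.19010323,  0.03621309]), 'tvec': array([0.06921773, 0.57578397, 1.07579674])}
side {'fx': 499.3953157504766, 'fy': 499.3953157504766, 'cx': 315.8614468695665, 'cy': 235.2425117826702, 'rvec': array([ 2.39870336, -0.33942911,  0.12787652]), 'tvec': array([-0.53450687,  0.24201321,  1.10147027])}
{'clock': 0.1, 'joints': array([-1.44561055,  0.43514338,  0.02497234,  1.57402093, -0.01158315,
        1.13401144, -0.07512012]), 'dq': array([ 0.00030271, -0.00191246, -0.00064614,  0.00029731, -0.0001965 ,
       -0.00096732, -0.00168937]), 'joint_efforts': array([ 2.33575309e-03, -6.69121599e+01,  9.87409428e-01, -3.15144145e+01,
       -6.06081448e-02,  3.75926052e-02,  5.50959589e-05]), 'position': array([0.14109228, 0.60840672, 0.24302387]), 'ee_rot': array([-3.57156881e-01, -3.12120527e+00,  2.25926571e-03]), 'force': array([ 0.11265754,  0.01859481, -1.09441998]), 'ft_torque': array([-0.00185507, -0.02382473,  0.01501948]), 'width': 0.9967703394721374}
```

View pics/top0.png

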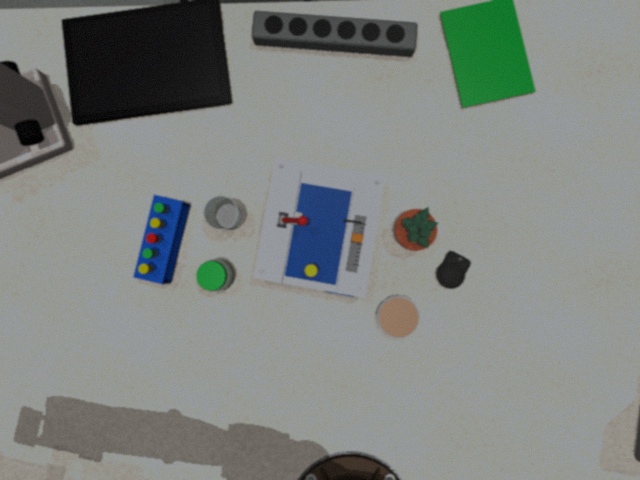

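View pics/side0.png

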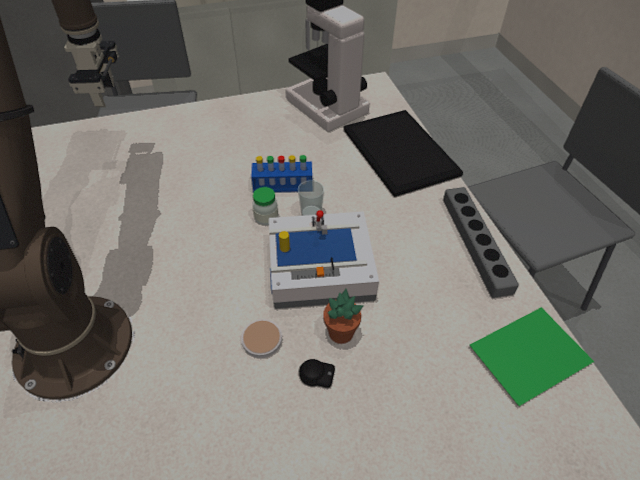

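The top view shows the chamber around (320,230), with the knob at (311,270), the lever ball at (303,221), the clip at (357,238) and the pointer at (353,221). The front faces the robot. The jar (213,275) and beaker (225,213) are on the lever side.

```bash
cat > h.py <<'E'
import numpy as np, cv2
from cell import arm, imaging
from scipy.spatial.transform import Rotation as Ro
def cam(n):
    p=imaging.camera_params(n); R=cv2.Rodrigues(p['rvec'])[0]; t=np.array(p['tvec'])
    return np.array([[p['fx'],0,p['cx']],[0,p['fy'],p['cy']],[0,0,1]]),R,t
def ray(n,uv,z):
    K,R,t=cam(n); o=-R.T@t; d=R.T@np.linalg.solve(K,[uv[0],uv[1],1]); return o+d*(z-o[2])/d[2]
def tri(u1,u2):
    P=[]
    for n in("top","side"):
        K,R,t=cam(n); P.append(K@np.c_[R,t])
    X=cv2.triangulatePoints(P[0],P[1],np.array(u1,float),np.array(u2,float))[:,0]; return X[:3]/X[3]
def blob(im,lo,hi,win):
    h=cv2.cvtColor(im,cv2.COLOR_RGB2HSV); m=cv2.inRange(h,np.array(lo),np.array(hi))
    w=np.zeros_like(m); x0,y0,x1,y1=win; w[y0:y1,x0:x1]=m[y0:y1,x0:x1]
    k,l,s,c=cv2.connectedComponentsWithStats(w)
    i=1+np.argmax(s[1:,4]) if k>1 else 0
    return c[i],s[i],(l==i).astype(np.uint8)
Y=([22,120,90],[34,255,255]);O=([8,150,100],[19,255,255]);B=([100,120,50],[125,255,255]);RD=([0,140,70],[5,255,255])
E
python3 - <<'E'
from h import *
T=imaging.get_image("top");S=imaging.get_image("side")
wt=(250,160,390,300);ws=(260,200,380,305)
for nm,c in dict(Y=Y,O=O,B=B,R=RD).items():
    a,sa,ma=blob(T,*c,wt);b,sb,mb=blob(S,*c,ws); print(nm,a,sa,b,sb)
    if nm!='B': print('  tri',tri(a,b))
    if nm=='O': print('  clip z91',ray("top",a,.091),ray("side",b,.091))
    if nm=='B':
        r=cv2.minAreaRect(cv2.findContours(ma,0,1)[0][0]);bx=cv2.boxPoints(r)
        print(np.array([ray("top",p,.087) for p in bx]).round(4))
# white top outline
g=cv2.cvtColor(T,cv2.COLOR_RGB2HSV)
cv2.imwrite("pics/z.png",np.hstack([cv2.resize(T[160:300,250:390],(560,560),interpolation=2)])[:,:,::-1])
E
```

```text
Y [310.77966102 269.92372881] [305 264  13  13 118] [283.87349398 240.45180723] [279 231  10  21 166]
  tri [0.50031373 0.06908498 0.11506244]
O [356.71232877 237.64383562] [352 234  11   9  73] [319.89830508 270.86440678] [316 267   8   9  59]
  tri [ 0.56101245 -0.01873829  0.08834344]
  clip z91 [ 0.56136638 -0.01870931  0.091     ] [ 0.5598666  -0.02058269  0.091     ]
B [318.7163363  232.53178401] [ 285  184   66  100 4389] [317.32048957 247.32819583] [ 276  229   80   37 2206]
[[ 0.4914  0.1202  0.087 ]
 [ 0.6691  0.0879  0.087 ]
 [ 0.6508 -0.0089  0.087 ]
 [ 0.4738  0.0243  0.087 ]]
R [301.51724138 219.86206897] [298 217   8   7  29] [319.16666667 214.47916667] [316 210   7  11  48]
  tri [0.58969527 0.08324383 0.16153818]
```

View pics/z.png

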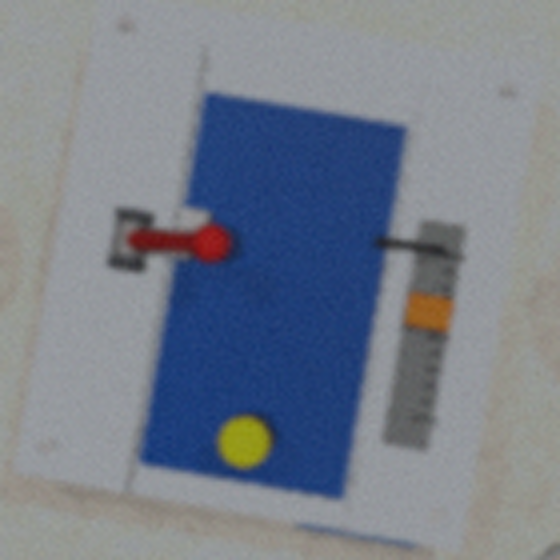

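```bash
cat >> h.py <<'E'
yaw=np.deg2rad(-10.3); ex=np.array([np.cos(yaw),np.sin(yaw)]); ey=np.array([-ex[1],ex[0]]); C=np.array([.5003,.0691])+.085*ex
def W(x,y,z): return np.r_[C+x*ex+y*ey,z]
def inch(p): d=np.array(p)[:2]-C; return np.array([d@ex,d@ey])
def delta(p):
    s=arm.observe(); R=Ro.from_rotvec(s['ee_rot']).as_matrix()
    G=np.c_[np.r_[-ex,0],np.r_[ey,0],[0,0,-1]]
    return (R.T@(p-s['position'])*100).round(2), Ro.from_matrix(R.T@G).as_rotvec().round(3)
E
python3 - <<'E'
from h import *
print(C, delta(W(0,-.025,.243)))
for u in ((361.25,222.5),(353,221),(358,222)): print('ptr',inch(ray("top",u,.095)))
print('clip',inch(ray("top",(356.7,237.6),.091)),inch([.561,-.0187]))
print('cutout ball',inch([.5897,.0832]))
E
```

```text
[0.58393023 0.05390181] (array([-55.79, -46.53,   0.07]), array([-0.001,  0.   , -0.048]))
ptr [ 0.02053416 -0.07909165]
ptr [ 0.02075385 -0.0631219 ]
ptr [ 0.020449   -0.07283127]
clip [-0.00913832 -0.0754385 ] [-0.00957934 -0.07553181]
cutout ball [0.00043821 0.0298577 ]
```

Request:
{"fn": "jog_arm", "kwargs": {
  "moves": [
    {"fingers": 1,"xyz": [-55.8,-46.5,0],"angular": [0,0,-0.048]},
    {"fingers": 1,"xyz": [-55.8,-46.5,0],"angular": [0,0,-0.048]},
    {"fingers": 1,"xyz": [-55.8,-46.5,0],"angular": [0,0,-0.048]},
    {"fingers": 1,"xyz": [-55.8,-46.5,0],"angular": [0,0,-0.048]},
    {"fingers": 1,"xyz": [-55.8,-46.5,0],"angular": [0,0,-0.048]},
    {"fingers": 1,"xyz": [-55.8,-46.5,0],"angular": [0,0,-0.048]},
    {"fingers": 1,"xyz": [-55.8,-46.5,0],"angular": [0,0,-0.048]},
    {"fingers": 1,"xyz": [-55.8,-46.5,0],"angular": [0,0,-0.048]},
    {"fingers": 1,"xyz": [-55.8,-46.5,0],"angular": [0,0,-0.048]},
    {"fingers": 1,"xyz": [-55.8,-46.5,0],"angular": [0,0,-0.048]},
    {"fingers": 1,"xyz": [-55.8,-46.5,0],"angular": [0,0,-0.048]},
    {"fingers": 1,"xyz": [-55.8,-46.5,0],"angular": [0,0,-0.048]}
  ],
  "grip_force": 30
}}

```text
clock: 1.7
position: [0.581, 0.0265, 0.2437]
ee_rot: [0.287, 3.128, -0.001]
force: [0.4, 0.6, 0.2]
width: 0.002
```

```bash
python3 - <<'E'
from h import *
s=arm.observe(); print(s['clock'],s['position'],s['width'],s['force'],s['dq'].round(2)); print(delta(W(0,-.025,.243)))
E
```

```text
1.7 [0.58098196 0.02647182 0.24368552] 0.0024945141065253608 [0.39797993 0.63132405 0.22135607] [ 0.46  0.28  0.06 -0.39 -0.13  0.15  0.55]
(array([0.2 , 0.25, 0.07]), array([-0.001,  0.001, -0.003]))
```

Request:
{"fn": "jog_arm", "kwargs": {
  "moves": [
    {"fingers": 1,"xyz": [0,0,3],"angular": [0,0,0]},
    {"fingers": 1,"xyz": [0,0,6],"angular": [0,0,0]},
    {"fingers": 1,"xyz": [0,0,8.5],"angular": [0,0,0]},
    {"fingers": 1,"xyz": [0,0,8.5],"angular": [0,0,0]},
    {"fingers": 1,"xyz": [0,0,8.5],"angular": [0,0,0]}
  ]
}}

```text
clock: 2.33
position: [0.5802, 0.0298, 0.1596]
ee_rot: [0.282, 3.128, 0.0]
force: [0.7, -0.6, 0.4]
width: 0.007
```

Request:
{"fn": "jog_arm", "kwargs": {
  "moves": [
    {"fingers": 1,"xyz": [0,1,0],"angular": [0,0,0]},
    {"fingers": 1,"xyz": [0,2,0],"angular": [0,0,0]},
    {"fingers": 1,"xyz": [0,3,0],"angular": [0,0,0]},
    {"fingers": 1,"xyz": [0,4,0],"angular": [0,0,0]},
    {"fingers": 1,"xyz": [0,5,0],"angular": [0,0,0]},
    {"fingers": 1,"xyz": [0,6,0],"angular": [0,0,0]},
    {"fingers": 1,"xyz": [0,6,0],"angular": [0,0,0]}
  ]
}}

```text
clock: 3.2
position: [0.5904, 0.0907, 0.1584]
ee_rot: [-0.279, -3.129, -0.002]
force: [-0.7, -0.4, -0.4]
width: 0.006
```

```bash
python3 - <<'E'
from h import *
s=arm.observe(); print(s['clock'],inch(s['position']),s['position'],s['force'])
T=imaging.get_image("top")[140:320,220:400];S=imaging.get_image("side")[170:320,240:400]
cv2.imwrite("pics/p1.png",np.hstack([cv2.resize(T,(400,400),interpolation=2),cv2.resize(S,(400,400),interpolation=2)])[:,:,::-1])
E
```

```text
3.2 [-0.00023014  0.03738483] [0.59038829 0.09072534 0.15844639] [-0.65334857 -0.37946481 -0.40760247]
```

View pics/p1.png

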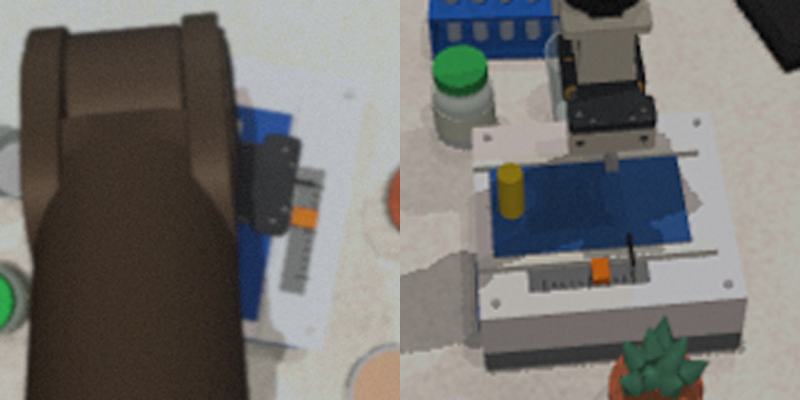

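The gripper is over the lever, hiding it in both views. The clip, pointer and knob haven't moved, and the forces are small, so I'll keep pushing.

Request:
{"fn": "jog_arm", "kwargs": {
  "moves": [
    {"fingers": 1,"xyz": [0,1,0],"angular": [0,0,0]},
    {"fingers": 1,"xyz": [0,2,0],"angular": [0,0,0]},
    {"fingers": 1,"xyz": [0,3,0],"angular": [0,0,0]},
    {"fingers": 1,"xyz": [0,4,0],"angular": [0,0,0]},
    {"fingers": 1,"xyz": [0,5,0],"angular": [0,0,0]},
    {"fingers": 1,"xyz": [0,5.5,0],"angular": [0,0,0]},
    {"fingers": 1,"xyz": [0,5.5,0],"angular": [0,0,0]},
    {"fingers": 1,"xyz": [0,5.5,0],"angular": [0,0,0]}
  ]
}}

```text
clock: 4.3
position: [0.6004, 0.1431, 0.1589]
ee_rot: [0.282, 3.129, 0.001]
force: [0.7, -0.6, 0.6]
width: 0.001
```

Request:
{"fn": "jog_arm", "kwargs": {
  "moves": [
    {"fingers": 1,"xyz": [0,-4,0],"angular": [0,0,0]},
    {"fingers": 1,"xyz": [0,-8,0],"angular": [0,0,0]},
    {"fingers": 0,"xyz": [0,-9,-5],"angular": [0,0,0]},
    {"fingers": 0,"xyz": [4,-9,-6],"angular": [0,0,0]},
    {"fingers": 0,"xyz": [12,-9,-6],"angular": [0,0,0]},
    {"fingers": 0,"xyz": [12,-9,-6],"angular": [0,0,0]},
    {"fingers": 0,"xyz": [12,-9,-6],"angular": [0,0,0]}
  ]
}}

```text
clock: 5.18
position: [0.4656, 0.0762, 0.2192]
ee_rot: [0.281, 3.128, 0.002]
force: [0.4, 0.3, -0.1]
width: 0.482
```

```bash
python3 - <<'E'
from h import *
s=arm.observe(); print(s['clock'],inch(s['position']),s['position'],s['force'],s['width'])
T=imaging.get_image("top");S=imaging.get_image("side")
b,sb,_=blob(S,*RD,(260,180,380,305));a,sa,_=blob(T,*RD,(240,160,390,300));print(a,sa,b,sb)
X=tri(a,b);print(X,inch(X))
b,sb,_=blob(S,*Y,(260,180,380,305));print('knob side',b,sb)
print(delta(W(-.085,0,.117)))
cv2.imwrite("pics/p2.png",np.hstack([cv2.resize(T[140:320,220:400],(400,400),interpolation=2),cv2.resize(S[170:320,240:400],(400,400),interpolation=2)])[:,:,::-1])
E
```

```text
5.175 [-0.12043031  0.00080637] [0.46558483 0.0762284  0.21922249] [ 0.37293072  0.29844146 -0.10654697] 0.4818030659050404
[260.6875    213.9296875] [248 208  33  13 128] [316.26168224 197.03738318] [313 184   6  29 107]
[0.6038303  0.15878427 0.14248356] [0.00082617 0.10675046]
knob side [283.99411765 240.68823529] [279 231  10  21 170]
(array([-3.34, -0.08, 10.22]), array([ 0.001,  0.002, -0.   ]))
```

View pics/p2.png

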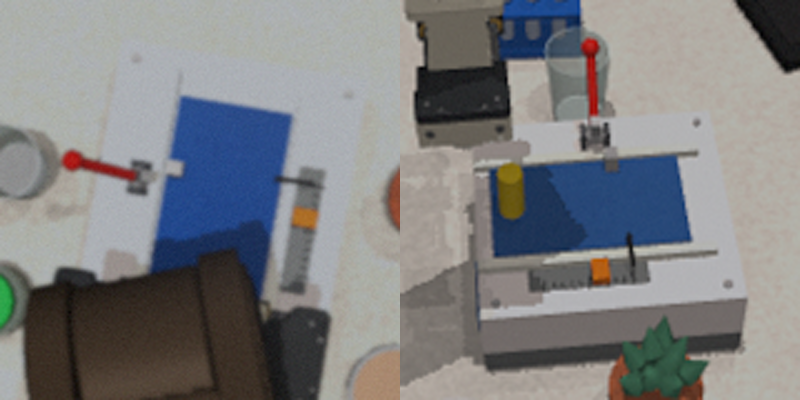

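The lever now leans outward by about 38° from upright (about 1.27 rad). The knob, clip and pointer haven't moved. Next I'll grasp the knob.

Request:
{"fn": "jog_arm", "kwargs": {
  "moves": [
    {"fingers": 0,"xyz": [-3.3,-0.1,0],"angular": [0,0,0]},
    {"fingers": 0,"xyz": [-3.3,-0.1,0],"angular": [0,0,0]},
    {"fingers": 0,"xyz": [-3.3,-0.1,4],"angular": [0,0,0]},
    {"fingers": 0,"xyz": [-3.3,-0.1,7],"angular": [0,0,0]},
    {"fingers": 0,"xyz": [-3.3,-0.1,10.2],"angular": [0,0,0]},
    {"fingers": 0,"xyz": [-3.3,-0.1,10.2],"angular": [0,0,0]},
    {"fingers": 0,"xyz": [-3.3,-0.1,10.2],"angular": [0,0,0]}
  ]
}}

```text
clock: 6.15
position: [0.4991, 0.0689, 0.1175]
ee_rot: [0.283, 3.128, 0.0]
force: [-0.1, -0.6, 0.7]
width: 0.501
```

Request:
{"fn": "jog_arm", "kwargs": {
  "moves": [
    {"fingers": 1,"xyz": [0,0,0],"angular": [0,0,0]},
    {"fingers": 1,"xyz": [0,0,0],"angular": [0,0,0]},
    {"fingers": 1,"xyz": [0,0,0],"angular": [0,0,0]},
    {"fingers": 1,"xyz": [0,0,0],"angular": [0,0,0]},
    {"fingers": 1,"xyz": [0,0,0],"angular": [0,0,0]},
    {"fingers": 1,"xyz": [0,0,0],"angular": [0,0,0]}
  ],
  "grip_force": 45
}}

```text
clock: 6.9
position: [0.499, 0.0699, 0.1174]
ee_rot: [0.281, 3.128, 0.002]
force: [-0.7, 4.9, 6.9]
width: 0.25
```

Request:
{"fn": "jog_arm", "kwargs": {
  "moves": [
    {"fingers": 1,"xyz": [0.5,0,0],"angular": [0,0,0]},
    {"fingers": 1,"xyz": [1,0,0],"angular": [0,0,0]},
    {"fingers": 1,"xyz": [1.5,0,0],"angular": [0,0,0]},
    {"fingers": 1,"xyz": [2,0,0],"angular": [0,0,0]},
    {"fingers": 1,"xyz": [2.5,0,0],"angular": [0,0,0]},
    {"fingers": 1,"xyz": [3,0,0],"angular": [0,0,0]},
    {"fingers": 1,"xyz": [3,0,0],"angular": [0,0,0]},
    {"fingers": 1,"xyz": [3,0,0],"angular": [0,0,0]},
    {"fingers": 1,"xyz": [3,0,0],"angular": [0,0,0]},
    {"fingers": 1,"xyz": [3,0,0],"angular": [0,0,0]}
  ]
}}

```text
clock: 8.15
position: [0.4717, 0.075, 0.1174]
ee_rot: [0.281, 3.123, 0.002]
force: [8.4, 3.0, -4.5]
width: 0.255
```

```bash
python3 - <<'E'
from h import *
s=arm.observe(); print(s['clock'],inch(s['position']),s['position'],s['force'],s['width'])
T=imaging.get_image("top");S=imaging.get_image("side")
for n,im,w in(("top",T,(250,160,390,300)),("side",S,(300,250,380,300))):
    a,sa,_=blob(im,*O,w);print('clip',a,sa,inch(ray(n,a,.091)))
cv2.imwrite("pics/p3.png",np.hstack([cv2.resize(T[200:270,320:390],(400,400),interpolation=2),cv2.resize(S[235:300,275:340],(400,400),interpolation=2)])[:,:,::-1])
E
```

```text
8.15 [-0.11415149  0.00068254] [0.47174033 0.07498389 0.11743424] [ 8.38535587  3.04593516 -4.5487522 ] 0.25534830749566034
clip [356.9516129  237.87096774] [352 234  10   8  62] [-0.00956997 -0.07599716]
clip [319.67857143 271.375     ] [316 267   8   9  56] [-0.01100201 -0.07896772]
```

View pics/p3.png

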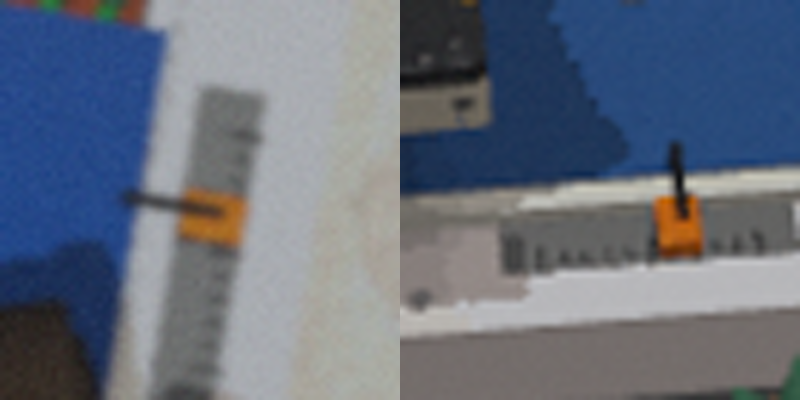

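The pointer is over the clip, about 2.5 mm short of its middle. I'll pull slightly further, since the spring drags it towards shut.

Request:
{"fn": "jog_arm", "kwargs": {
  "moves": [
    {"fingers": 1,"xyz": [0.25,0,0],"angular": [0,0,0]},
    {"fingers": 1,"xyz": [0.25,0,0],"angular": [0,0,0]},
    {"fingers": 1,"xyz": [0.25,0,0],"angular": [0,0,0]},
    {"fingers": 1,"xyz": [0.25,0,0],"angular": [0,0,0]},
    {"fingers": 1,"xyz": [0.25,0,0],"angular": [0,0,0]},
    {"fingers": 1,"xyz": [0.25,0,0],"angular": [0,0,0]},
    {"fingers": 1,"xyz": [0.25,0,0],"angular": [0,0,0]},
    {"fingers": 1,"xyz": [0.25,0,0],"angular": [0,0,0]},
    {"fingers": 1,"xyz": [0.25,0,0],"angular": [0,0,0]},
    {"fingers": 1,"xyz": [0.25,0,0],"angular": [0,0,0]}
  ]
}}

```text
clock: 9.5
position: [0.4694, 0.0755, 0.1175]
ee_rot: [0.281, 3.123, 0.002]
force: [9.6, 4.0, -4.6]
width: 0.253
```

```bash
python3 - <<'E'
from h import *
s=arm.observe(); print(s['clock'],inch(s['position']),s['force'],s['width'],abs(s['dq']).max())
T=imaging.get_image("top");S=imaging.get_image("side")
a,sa,_=blob(S,*RD,(260,180,380,305));print('lever side',a,sa)
cv2.imwrite("pics/p4.png",np.hstack([cv2.resize(T[200:270,320:390],(400,400),interpolation=2),cv2.resize(S[175:300,255:380],(400,400),interpolation=2)])[:,:,::-1])
E
```

```text
9.5 [-0.11655221  0.00074384] [ 9.63081794  4.04601443 -4.58526433] 0.2527586493952287 0.0013721798734611854
lever side [316.26168224 197.03738318] [313 184   6  29 107]
```

View pics/p4.png

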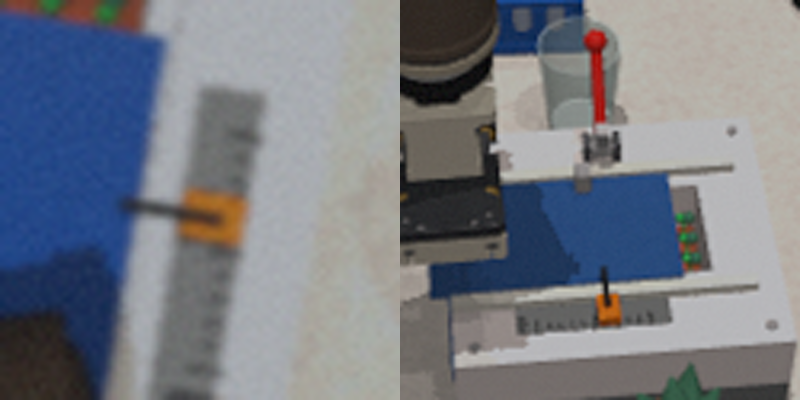

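The pointer tip is at the clip's middle (about 216 against 218 in the crop rows), the lever is still outward, and the grip is steady. I'm handing in.

```bash
python3 -c "
from cell import job; print(job.sign_off())"
```

```text
the job is handed in; nothing more can be done
None
```

I flipped the lever to its outer side, gripped the yellow knob at 45 N and pulled the shutter until the pointer stood over the orange clip. I handed in while still holding it there; the sign-off gave no verdict.

Last checks, at about 9.5 s on the clock:
- **Lever:** it was at about 1.27 rad, measured after the flip. Its position in the side image was the same just before hand-in.
- **Pointer:** it was within about 1 mm of the clip's middle in the last top view.
- **Clip:** it measured within about 1 mm of its starting place after the main pull in the top view. The side view disagreed by about 1.5 mm along the pull and 3 mm across, which I put down to calibration error. In the last pictures it looked unmoved.
- **Hold:** the fingers were closed on the knob with the arm still. The tool read about 10 N against the spring; finger contact force is not read directly.
- **Other bench items:** I saw nothing moved in the cropped views, but I did not measure each one.

No check failed.

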